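# Clear the parcel desk: tools into the counter tray, scanner onto its cradle

### The job

Put the parcel desk's tools away: the roll of tape lying flat in the big bay of the counter tray, the stapler standing upright in the narrow middle bay and the carton cutter lying flat in the remaining bay, and set the handheld scanner gently on the sloping face of its cradle, screen up, with its keypad end resting against the ledge. The bare cardboard core (not a roll of tape) and the resident's phone (not the scanner) do not belong with them: leave these, the parcel and the mug where they are.

Things in the scene. Friction and masses are not known exactly. Their poses are not given: they have to be found in the camera images.
- tray: Grey open tray, fixed, 168 (x) x 288 (y) x 26 mm, walls and floor 4 mm, dividers also 26 mm high. Origin on the desk under its centre. Three bays side by side along y, each 160 mm long in x, centred at x = 0: big bay (tape roll) 126 mm wide, centre y = +77; narrow middle bay (stapler) 62 mm wide, y = -21; remaining bay (cutter) 84 mm wide, y = -98. Bay floors at z = 4.
- cradle: Black scanner cradle, fixed, 160 x 84 mm, 96 mm high. Origin on the desk under its middle; front is -x. Flat face, 140 mm long, 84 wide, at 30 deg, rising to +x. Its foot is at x = -70, z = 22 mm; there a ledge, 12 mm thick, stands 14 mm above the face, square to it. Scanner home against the ledge: its origin is at x = -18, y = 0, z = 52 mm, its x axis up the slope.
- tape_roll: Loose full roll of brown parcel tape lying flat: outside diameter 106 mm, hole 76 mm right through, so its wall is 15 mm thick, 48 mm high; about 0.2 kg. Origin at the centre of its underside, z up. Too wide to grasp across; pinch its wall, one finger in the hole.
- stapler: Loose desk stapler standing on its base along x: base 130 x 36 x 8 mm, dark upper arm 126 mm long, 28 mm wide, at the stapler's middle 34 to 54 mm above the underside (top 60 mm at the +x end); 0.26 kg. Origin at the centre of its underside, z up. Grasp the arm across its 28 mm.
- cutter: Loose grey safety carton cutter lying flat along its x: 140 mm long, handle 28 mm wide and 20 mm thick, steel head 32 mm wide and 14 mm thick on the last 34 mm at +x; about 0.12 kg. Origin at the centre of its underside, z up.
- scanner: Loose handheld scanner, dark and thick, small screen, pale keys, on its back along x, screen up, 0.3 kg. Waist 52 mm wide, 22 thick, from the keypad end at x = -60 mm to +40; scan head 62 wide, 28 thick, from there to x = +90 mm. Flat underside; origin on it under the waist, z up out of the screen. Grasp across the waist at the origin.
- bare_core: Loose empty cardboard core, a thin tube lying on its end: outside diameter 84 mm, hole 76 mm, 48 mm high. Not a roll of tape: leave it. Origin at the centre of its underside.
- phone: Loose black mobile phone, 147 x 71 mm, only 9 mm thick, all glass and no keys. Not the scanner: leave it. Origin at the centre of its underside, its length along x.
- parcel: Closed brown carton, 150 x 110 x 80 mm, at one side of the work. Leave it. Origin at the centre of its underside.
- mug: White mug, 80 mm wide and 92 mm high with a handle, at the other side of the work. Leave it. Origin at the centre of its underside.
Things that resemble listed ones, but are neither listed nor needed, are in the scene too. Leave any green, pink or purple look-alike of the stapler alone.

How it is judged:
By the outcome, as a careful person would: the job done as asked, in the order asked, and still so for the second after the job is handed in, with the robot touching nothing.
It also fails if it takes over 96 s, if anything falls off the work surface, if the arm or the gripper's body presses on something with over 40 N, if the wrist force passes 120 N, or if a joint passes its speed limit or range.

### The arm

A 7-joint arm with a two-finger parallel gripper is mounted at the origin on the work surface. World frame = base frame: x ahead of the robot, y to its left, z up, the work surface at z = 0. Lengths are in m, angles in rad, forces in N, time in s.
With the tool pointing down it reaches from about 0.425 to 0.825 m from the base axis. Payload 3.6 kg.
Tool frame: the origin (TCP) lies at the very end of the fingers, on their centre line; the grasp point (between the pads) lies robot.tcp_to_grasp behind it (robot.tcp_to_grasp is the distance from the TCP to the grasp point, in m); z points along the fingers, y is the line along which they close (so a half turn about z gives the same grasp; the last joint's range is limited). The gripper opens to 93 mm and grips with 3 to 60 N. Pads are 15 mm wide; open, the fingers measure 128 mm over their backs; the gripper's body (75 mm by 188 mm) begins 65 mm behind the grasp point.
Start: joints at [1.21, 0.615, -0.013, 1.423, 0.008, 1.103, -0.04], TCP at [0.213, -0.614, 0.219] pointing down, gripper open.
Joint ranges: [-3.12, 3.12], [-0.3, 2.06], [-1.34, 1.32], [0.26, 2.42], [-1.36, 4.5], [0.01, 1.98], [-2.84, 2.84]. Speed limits (rad/s): [2.79, 2.79, 3.14, 3.14, 3.14, 3.14, 3.14].

### API

Orientations are given as a unit quaternion [x, y, z, w].
In Python, from cell import robot, cams, finder gives the robot as it stands.
- The arm moves only by the tool jog_arm, never from a script. Its arguments are lists of equal length, an entry for each row: "translation": the shift along the world's x, y, z in cm, a list of three; "twist": the turn, a rotation vector about the world's x, y, z in degrees, a list of three; "gripper": the closure, from 0 (fully open) to 1 (shut). A call has 1 to 8 rows; each row shifts and turns the commanded pose from where the row before left it; what a row does not reach is not made up. A row lasts 1/10 s, in which the tool goes at most 50 mm and 8.59 degrees, less where a joint would pass 70% of its speed; a pose out of reach is approached as far as the arm can. A call is refused whole if a number of a shift passes 5 or a number of a turn 8.59, either way. A call with a gripper value outside its range is refused whole. The fingers move at their own pace and stop on an object; "squeeze" is the grip in N (left out, the last holds). Time passes only in rows, so rows that do not move let the fingers close. It gives the time, the measured TCP pose, the force, the opening and the grip force at its end, in the units of the state.
- robot.state(): the state, without advancing time (a new reading comes with each control period).
- cams.get_image(name): name is "side" or "top" or "wrist"; returns a dict with "pixels" (480x640x3 uint8, blue, green, red), "depth" (480x640 float32, m along the optical axis (not along the pixel's ray), 0 where there is no reading), "K" (3x3 intrinsics, pixels), "k1" (the pictures are not rectified: a ray, as slopes to the right and down, at radius r is drawn at 1 + k1 r^2 times it, then the intrinsics apply), "origin" and "rotation" of the camera in the world. Camera axes: x right, y up, looking along -z (the intrinsics and any distortion apply to the point x, -y, -z); pixel columns grow to the right and rows downward; lengths in m; the calibration is good to about 2 mm. A picture is of the moment at which its call begins.
- robot.hand_in(): hands the job in; it is judged then, once.
Trained networks look in the newest picture that a camera, given by its name, has taken for a name from the list of things; names that differ only in an ending like _2 or _b are one class to them, and where a whole thing is asked for, a point or a joint stands for the part that bears it (a point fixed in the world has none). Each returns a list of dicts, best first, with "score" (0 to 1); they miss things now and then, are a little off and sometimes report something else, mostly with a low value. They report only what shows in the picture. A call takes as long as a camera call. They do not tell look-alikes from the thing itself.
- finder.find_in(camera, query): "rect" ([left, top, right, bottom] in pixels, round what is visible of it).
- finder.cut_out(camera, query): "mask" (480x640 bool, what is visible of it) and "rect" ([left, top, right, bottom] in pixels, round what is visible of it).
The state is a dict: "t": time; "joint_pos": joint angles; "qvel": joint speeds; "effort": joint torques, N m; "position": TCP position; "orientation": TCP orientation; "contact_force": force on the tool from outside, world axes, zero at the start; "moment": the same for the moment, N m; "width": finger opening in m; "finger_force": force on a finger pad.
Only numpy, scipy, OpenCV 4.12 (cv2) and the standard library are available. Lean on these libraries where they do the work, as an engineer would, in place of code of your own. Each camera call takes 0.05 s, during which the arm holds its last target. There are 200 camera calls.

## Working session

There is one attempt and no reset: what is moved stays moved. The work goes in short steps, Python scripts to look and compute and a tool call to move; the robot and the scene stay as the last step left them, time stands still between calls to the robot, and variables do not carry over. Pictures are saved under pics/ and viewed, at most 14 in all, crops included, and the job is handed in when it is done.

Besides the shell and the picture viewer there is one more tool, called as name(argument=value, ...), one argument or row to a line, values as JSON. jog_arm: Moves the arm, as the interface text tells. Its arguments: {"type":"object","properties":{"translation":{"type":"array"},"twist":{"type":"array"},"gripper":{"type":"array"},"squeeze":{"type":"number"}},"required":["translation","twist","gripper"]}

```bash
ls; mkdir -p pics; cat > h.py <<'E'
import numpy as np, cv2
from cell import robot, cams, finder
def pts(im, us, vs, d=None):
    K=np.array(im["K"]);us=np.asarray(us);vs=np.asarray(vs)
    d=im["depth"][vs.astype(int),us.astype(int)] if d is None else d
    xy=cv2.undistortPoints(np.stack([us,vs],-1).astype(float).reshape(-1,1,2),K,np.array([im["k1"],0,0,0,0.])).reshape(-1,2)
    c=np.stack([xy[:,0]*d,-xy[:,1]*d,-d],-1)
    return c@np.array(im["rotation"]).T+np.array(im["origin"])
def grid(im):
    v,u=np.mgrid[0:480,0:640]
    P=pts(im,u.ravel(),v.ravel()).reshape(480,640,3); P[im["depth"]==0]=np.nan
    return P
E
python3 - <<'E'
from h import *
for n in ["top","side"]:
    im=cams.get_image(n); cv2.imwrite(f"pics/{n}0.png",im["pixels"]); np.savez(f"{n}0.npz",**im)
    print(n,im["origin"],im["rotation"],im["k1"])
    for q in ["tray","cradle","tape_roll","stapler","cutter","scanner","bare_core","phone","parcel","mug"]:
        print(q,[(np.round(r["rect"]).astype(int).tolist(),round(r["score"],2)) for r in finder.find_in(n,q)])
print(robot.state(), robot.tcp_to_grasp)
E
```

```text
pics
top [0.29288912 0.04337607 1.49302839] [-0.03934049  0.03944668  0.71076203 -0.70122295] -0.07871704152681062
tray [([330, 146, 422, 207], 0.59)]
cradle [([271, 152, 304, 201], 0.71)]
tape_roll [([426, 239, 455, 273], 0.88), ([266, 227, 276, 277], 0.32)]
stapler [([300, 234, 322, 277], 0.96), ([218, 298, 254, 334], 0.96), ([142, 225, 174, 263], 0.9), ([220, 158, 248, 195], 0.66)]
cutter [([265, 231, 278, 277], 0.92)]
scanner [([217, 232, 241, 283], 0.97)]
bare_core [([383, 235, 410, 263], 0.8), ([330, 146, 424, 205], 0.43)]
phone [([344, 231, 368, 276], 0.77)]
parcel [([462, 156, 505, 210], 0.74)]
mug [([154, 175, 194, 202], 0.55)]
side [0.25832263 0.97447924 0.66024545] [-0.04417043  0.47366738  0.87656378 -0.07296653] -0.09198228537802516
tray [([210, 181, 299, 241], 0.86)]
cradle [([182, 230, 256, 288], 0.96)]
tape_roll [([338, 168, 368, 193], 0.69)]
stapler [([382, 304, 436, 359], 0.88), ([298, 242, 356, 268], 0.82), ([215, 393, 294, 462], 0.65), ([164, 286, 215, 331], 0.55), ([186, 225, 256, 288], 0.26)]
cutter [([283, 284, 346, 302], 0.69)]
scanner [([267, 316, 345, 355], 
[... 263 characters left out ...]
61486609, -0.01262382,  1.42339812,  0.00809349,
        1.10336412, -0.04039601]), 'qvel': array([-3.01743968e-04,  8.26383389e-04, -9.27926996e-05,  1.04329931e-03,
        5.84942776e-04, -1.23609698e-05,  1.94086164e-04]), 'effort': array([-2.30538299e-04, -4.58836663e+01,  2.08553569e-01, -1.66032332e+01,
       -6.11387473e-02,  1.32283886e-02,  4.38506277e-05]), 'position': array([ 0.21299695, -0.6140939 ,  0.2186628 ]), 'orientation': array([9.86099036e-01, 1.66158629e-01, 2.92551847e-05, 1.64109098e-06]), 'contact_force': array([ 0.83286175, -0.90078581,  0.3899007 ]), 'moment': array([-0.04272602,  0.0040833 , -0.03276933]), 'finger_force': 0.0, 'width': 0.09319611286896669} 0.0188
```

View image.

```bash
sed -i 's/np.array(im\["rotation"\]).T/Rotation.from_quat(im["rotation"]).as_matrix().T/; s/^import numpy as np, cv2/import numpy as np, cv2\nfrom scipy.spatial.transform import Rotation/' h.py
python3 - <<'E'
import cv2
a=cv2.imread("pics/top0.png")[135:345,130:515]
cv2.imwrite("pics/top0c.png",cv2.resize(a,(770,420),interpolation=cv2.INTER_CUBIC))
a=cv2.imread("pics/side0.png")[130:470,130:450]
cv2.imwrite("pics/side0c.png",cv2.resize(a,(560,595),interpolation=cv2.INTER_CUBIC))
E
```

```text
(no output)
```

View pics/top0c.png

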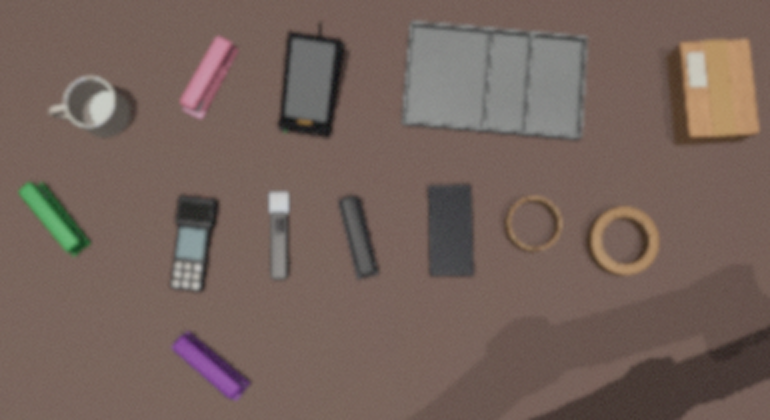

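View pics/side0c.png

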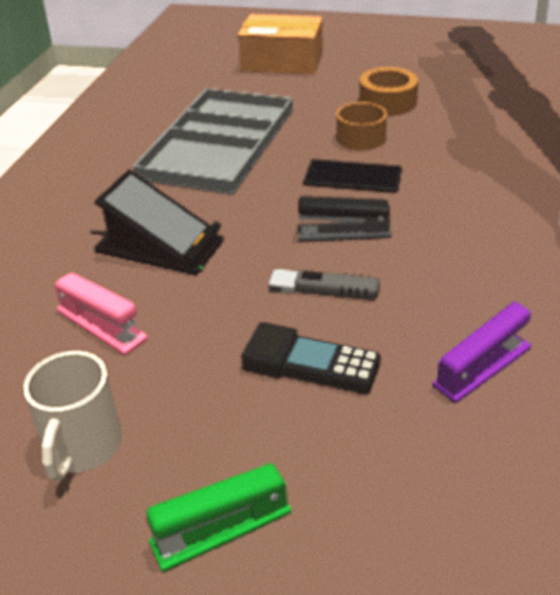

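Top view (full pixels): tape roll (441,255), bare core (397,246), phone (355,253), dark stapler (309,253), cutter (270,254) with its head up, scanner (228,257) with keys down. The tray is at (377,175), with its big bay on the left, and the cradle is at (288,176). The green, pink and purple staplers are the look-alikes.

Candidates:
- **Stapler:** (309,253) black, (157,244) green, (234,177) pink, (236,316) purple. The black one fits, since the coloured ones are excluded.
- **Tape:** (441,255) has a thick wall, (397,246) a thin one. The first is the roll.
- **Scanner:** (228,257) has keys and a head, (355,253) is plain glass. The first is the scanner.

Next I measure poses and enlarge the crop to confirm.

```bash
python3 - <<'E'
from h import *
im=dict(np.load("top0.npz")); G=grid(im)
print("desk z",np.nanmedian(G[280:290,330:420,2]))
def rep(n,box,lo,hi):
    l,t,r,b=box; P=G[t:b,l:r].reshape(-1,3); P=P[(P[:,2]>lo)&(P[:,2]<hi)]
    c,s,a=cv2.minAreaRect(P[:,:2].astype(np.float32))
    C,_=cv2.minEnclosingCircle(P[:,:2].astype(np.float32))
    print(n,len(P),"c",np.round(c,4),"size",np.round(s,3),"ang",round(a,1),"circ",np.round(C,4),"z",np.round(np.percentile(P[:,2],[5,50,95]),4))
rep("tape",(415,225,470,285),.03,.07)
rep("core",(375,225,415,272),.03,.07)
rep("stapler",(293,222,330,285),.03,.08)
rep("cutter",(258,222,285,285),.009,.04)
rep("scanner",(208,222,250,292),.012,.05)
rep("phone",(335,220,372,282),.004,.03)
rep("tray",(320,135,432,215),.016,.05)
rep("cradle",(262,140,312,212),.012,.15)
rep("cradleall",(262,140,312,212),.03,.15)
a=cv2.resize(im["pixels"][225:290,205:465],(780,195),interpolation=cv2.INTER_CUBIC)
b=cv2.resize(im["pixels"][140:215,255:435],(780,325),interpolation=cv2.INTER_CUBIC)
cv2.imwrite("pics/crop1.png",np.vstack([a,b]))
E
```

```text
desk z 1.3766715872831625e-05
tape 493 c [ 0.3969 -0.3419] size [0.105 0.101] ang 85.5 circ [ 0.3981 -0.3405] z [0.0361 0.0475 0.0527]
core 149 c [ 0.4255 -0.2004] size [0.079 0.083] ang 2.0 circ [ 0.4262 -0.201 ] z [0.0336 0.0461 0.0517]
stapler 368 c [0.4088 0.073 ] size [0.125 0.029] ang 12.5 circ [0.4085 0.0734] z [0.0434 0.0527 0.0605]
cutter 385 c [0.4152 0.1903] size [0.137 0.047] ang 1.7 circ [0.415 0.199] z [0.0105 0.018  0.0254]
scanner 829 c [0.4044 0.3364] size [0.063 0.148] ang 83.1 circ [0.4048 0.3358] z [0.0165 0.0236 0.0304]
phone 1048 c [ 0.4188 -0.0674] size [0.115 0.195] ang 88.5 circ [ 0.4185 -0.0716] z [0.0046 0.0087 0.0141]
tray 629 c [ 0.66   -0.1502] size [0.289 0.171] ang 84.2 circ [ 0.6606 -0.1501] z [0.0176 0.0244 0.0297]
cradle 1317 c [0.6593 0.1451] size [0.085 0.166] ang 80.3 circ [0.6556 0.1448] z [0.0236 0.0542 0.0885]
cradleall 1121 c [0.6482 0.1471] size [0.084 0.141] ang 80.5 circ [0.6487 0.1491] z [0.0319 0.0599 0.0888]
```

View pics/crop1.png

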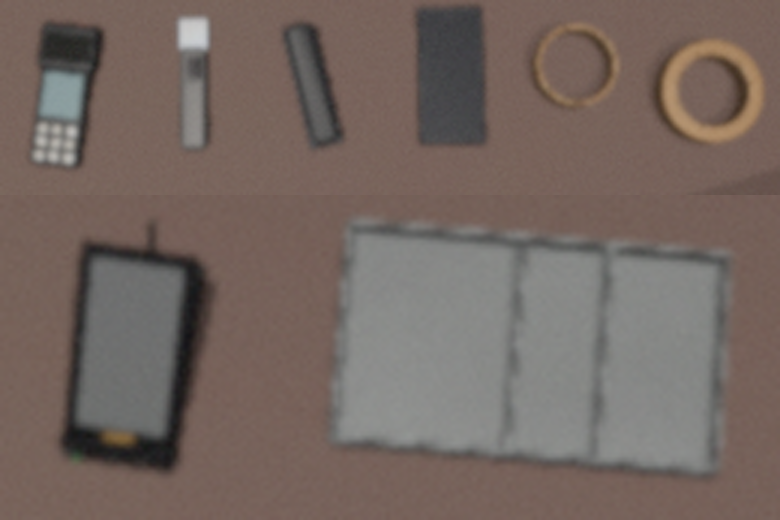

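The crop confirms the identities. The scanner has keys and a head, the black stapler is long and narrow, and the thick ring is the tape. I'm moving above the near wall of the roll.

jog_arm(
  translation=[
    [2.1,4.3,-0.5],
    [2.1,4.3,-0.5],
    [2.1,4.3,-0.5],
    [2.1,4.3,-0.5],
    [2.1,4.3,-0.5],
    [2.1,4.3,-0.5],
    [2.1,4.3,-0.5],
    [0,0,0],
  ],
  twist=[
    [0,0,4.3],
    [0,0,4.3],
    [0,0,4.3],
    [0,0,4.3],
    [0,0,4.3],
    [0,0,4.3],
    [0,0,4.3],
    [0,0,0],
  ],
  gripper=[0.4,0.4,0.4,0.4,0.4,0.4,0.4,0.4],
  squeeze=25,
)

```text
t: 1.9
position: [0.3634, -0.3058, 0.1836]
orientation: [0.906, 0.423, 0.002, -0.002]
contact_force: [0.5, -0.8, 0.5]
width: 0.0558
finger_force: 0.0
```

```bash
cat >> h.py <<'E'
def st():
    s=robot.state(); R=Rotation.from_quat(s["orientation"]).as_matrix()
    print("t",round(s["t"],2),"tcp",np.round(s["position"],4),"close",round(np.degrees(np.arctan2(R[1,1],R[0,1])),1),"z",np.round(R[:,2],3),"w",round(s["width"],4),"ff",round(s["finger_force"],1),"F",np.round(s["contact_force"],1),"q",np.round(s["joint_pos"],2))
    return s
def rect(P):
    c,s,a=cv2.minAreaRect(P[:,:2].astype(np.float32))
    if s[0]<s[1]: a-=90; s=s[::-1]
    return np.round(c,4),np.round(s,4),round((a+90)%180-90,1)
def circ(P,lo,hi): # fit circle to ring points
    from scipy.optimize import least_squares
    Q=P[(P[:,2]>lo)&(P[:,2]<hi),:2]
    r=least_squares(lambda p:np.hypot(*(Q-p[:2]).T)-p[2],[*Q.mean(0),.045],loss="soft_l1",f_scale=.003)
    return np.round(r.x,4),len(Q)
E
python3 - <<'E'
from h import *
st()
im=cams.get_image("wrist"); print(im["origin"],np.count_nonzero(im["depth"]))
G=grid(im); cv2.imwrite("pics/w1.png",im["pixels"]); np.savez("w1.npz",**im)
r=finder.cut_out("wrist","tape_roll")
for x in r: 
    P=G[x["mask"]]; P=P[~np.isnan(P[:,0])]; print(x["rect"],x["score"],circ(P,.04,.056),np.percentile(P[:,2],[5,50,95]))
E
```

```text
t 1.9 tcp [ 0.3634 -0.3058  0.1836] close -40.0 z [ 0.001  0.005 -1.   ] w 0.0558 ff 0.0 F [ 0.5 -0.8  0.5] q [ 0.8   0.4  -0.2   1.95  0.1   0.8  -0.15]
[ 0.41015224 -0.25146948  0.35043543] 305978
[312.4, 154.2, 454.6, 297.6] 0.95 (array([ 0.3983, -0.3394,  0.0448]), 7587) [0.00532506 0.04801243 0.04956194]
```

jog_arm(
  translation=[
    [0,-0.4,-3],
    [0,0,-3],
    [0,0,-2],
    [0,0,0],
    [0,0,0],
  ],
  twist=[
    [0,0,0],
    [0,0,0],
    [0,0,0],
    [0,0,0],
    [0,0,0],
  ],
  gripper=[0.4,0.4,0.4,0.4,0.4],
)

```text
t: 2.5
position: [0.3595, -0.3187, 0.1039]
orientation: [0.91, 0.415, -0.0, 0.0]
contact_force: [0.6, -0.6, 0.5]
width: 0.0557
finger_force: 0.0
```

```bash
python3 - <<'E'
from h import *
st()
im=cams.get_image("wrist"); G=grid(im)
r=finder.cut_out("wrist","tape_roll")
for x in r: 
    P=G[x["mask"]]; P=P[~np.isnan(P[:,0])]; print(x["rect"],x["score"],circ(P,.04,.056))
E
```

```text
t 2.5 tcp [ 0.3595 -0.3187  0.1039] close -40.9 z [-0.    -0.001 -1.   ] w 0.0557 ff 0.0 F [ 0.6 -0.6  0.5] q [ 0.79  0.53 -0.16  2.03  0.14  0.59 -0.18]
[300.2, 142.4, 489.5, 330.2] 0.7 (array([ 0.3981, -0.3396,  0.0449]), 12895)
```

jog_arm(
  translation=[
    [0.4,0.9,-2],
    [0,0,-2],
    [0,0,-2.2],
    [0,0,-2],
    [0,0,0],
    [0,0,0],
  ],
  twist=[
    [0,0,0],
    [0,0,0],
    [0,0,0],
    [0,0,0],
    [0,0,0],
    [0,0,0],
  ],
  gripper=[0.4,0.4,0.4,0.4,0.4,0.4],
)

```text
t: 3.2
position: [0.3646, -0.3087, 0.0226]
orientation: [0.909, 0.416, 0.0, 0.001]
contact_force: [0.6, -0.4, 0.3]
width: 0.0559
finger_force: 0.0
```

jog_arm(
  translation=[
    [0,0,0],
    [0,0,0],
    [0,0,0],
    [0,0,0],
    [0,0,0],
    [0,0,0],
  ],
  twist=[
    [0,0,0],
    [0,0,0],
    [0,0,0],
    [0,0,0],
    [0,0,0],
    [0,0,0],
  ],
  gripper=[1,1,1,1,1,1],
  squeeze=25,
)

```text
t: 3.8
position: [0.3643, -0.3083, 0.0218]
orientation: [0.909, 0.416, 0.0, 0.0]
contact_force: [-0.3, 0.4, 1.8]
width: 0.0155
finger_force: 23.9
```

jog_arm(
  translation=[
    [0,0,2],
    [0,0,4],
    [0,0,4],
    [1.6,1.5,0],
    [3,2.8,0],
    [3,2.8,0],
    [3,2.8,0],
    [3,2.8,0],
  ],
  twist=[
    [0,0,0],
    [0,0,0],
    [0,0,0],
    [0,0,3],
    [0,0,4],
    [0,0,4],
    [0,0,4],
    [0,0,4],
  ],
  gripper=[1,1,1,1,1,1,1,1],
)

```text
t: 4.6
position: [0.4999, -0.1797, 0.121]
orientation: [0.827, 0.562, -0.001, -0.001]
contact_force: [0.0, -0.9, -1.9]
width: 0.0154
finger_force: 24.3
```

jog_arm(
  translation=[
    [3,2.8,0],
    [3,2.8,0],
    [3,2.8,0],
    [2,1.8,0],
    [1.2,1.1,0],
    [0,0,0],
    [0,0,0],
    [0,0,0],
  ],
  twist=[
    [0,0,4],
    [0,0,4],
    [0,0,4],
    [0,0,3],
    [0,0,1],
    [0,0,0],
    [0,0,0],
    [0,0,0],
  ],
  gripper=[1,1,1,1,1,1,1,1],
)

```text
t: 5.4
position: [0.6203, -0.0701, 0.121]
orientation: [0.743, 0.67, -0.002, -0.0]
contact_force: [-0.3, 0.4, -1.9]
width: 0.0157
finger_force: 24.3
```

```bash
python3 - <<'E'
from h import *
st()
for n in ["wrist","top"]:
    im=cams.get_image(n); G=grid(im); cv2.imwrite(f"pics/{n}2.png",im["pixels"]); np.savez(f"{n}2.npz",**im)
    for x in finder.cut_out(n,"tape_roll")[:2]:
        P=G[x["mask"]]; P=P[~np.isnan(P[:,0])]; print(n,x["rect"],x["score"],np.percentile(P[:,2],[5,50,95]),circ(P,.10,.2))
E
```

```text
t 5.4 tcp [ 0.6203 -0.0701  0.121 ] close -5.9 z [-0.003 -0.002 -1.   ] w 0.0157 ff 24.3 F [-0.3  0.4 -1.9] q [ 0.26  0.69 -0.31  1.61  0.26  0.88 -0.25]
wrist [296.4, 175.0, 582.7, 423.9] 0.66 [0.11010334 0.14676364 0.14816679] (array([ 0.6622, -0.0721,  0.0433]), 26155)h.py:25: RuntimeWarning: Mean of empty slice.
  r=least_squares(lambda p:np.hypot(*(Q-p[:2]).T)-p[2],[*Q.mean(0),.045],loss="soft_l1",f_scale=.003)
  ret = um.true_divide(
Traceback (most recent call last):
  File "h.py", line 25, in circ
    r=least_squares(lambda p:np.hypot(*(Q-p[:2]).T)-p[2],[*Q.mean(0),.045],loss="soft_l1",f_scale=.003)
ValueError: Initial guess is outside of provided bounds
```

View pics/wrist2.png

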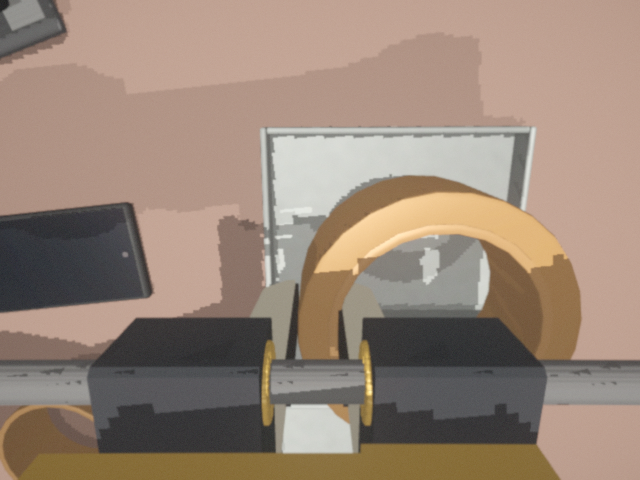

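Wrist view: the roll is held over the big bay. Its walls are at columns 266 and 528 and row 130. Next I measure the tray walls from depth.

```bash
python3 - <<'E'
from h import *
im=dict(np.load("wrist2.npz")); G=grid(im)
def line(l,t,r,b):
    P=G[t:b,l:r].reshape(-1,3); P=P[(P[:,2]>.02)&(P[:,2]<.032)]
    vx,vy,x,y=cv2.fitLine(P[:,:2].astype(np.float32),cv2.DIST_HUBER,0,.01,.01).ravel()
    print(len(P),"pt",round(x,4),round(y,4),"ang",round(np.degrees(np.arctan2(vy,vx)),2)); return np.array([x,y])
line(285,110,505,150); line(250,150,285,270); line(505,145,545,185)
st()
E
```

```text
1534 pt 0.6739 -0.0076 ang -5.97
846 pt 0.5896 -0.0485 ang 84.29
415 pt 0.7541 -0.035 ang 84.57
t 5.5 tcp [ 0.6209 -0.0698  0.1215] close -5.9 z [-0.001 -0.001 -1.   ] w 0.0157 ff 24.3 F [ 0.7  0.5 -1.4] q [ 0.26  0.69 -0.31  1.61  0.26  0.88 -0.25]
```

jog_arm(
  translation=[
    [0.3,0.1,-2],
    [0,0,-3],
    [0,0,-2.5],
    [0,0,-1],
    [0,0,-0.6],
    [0,0,-0.4],
    [0,0,0],
    [0,0,0],
  ],
  twist=[
    [0,0,0],
    [0,0,0],
    [0,0,0],
    [0,0,0],
    [0,0,0],
    [0,0,0],
    [0,0,0],
    [0,0,0],
  ],
  gripper=[1,1,1,1,1,1,1,1],
)

```text
t: 6.3
position: [0.6258, -0.0671, 0.0277]
orientation: [0.742, 0.671, 0.001, 0.001]
contact_force: [-0.3, -0.6, -2.5]
width: 0.0156
finger_force: 24.3
```

jog_arm(
  translation=[
    [-0.2,-0.1,-0.2],
    [0,0,0],
    [0,0,0],
    [0,0,0],
    [0,0,0],
    [0,0,0],
  ],
  twist=[
    [0,0,0],
    [0,0,0],
    [0,0,0],
    [0,0,0],
    [0,0,0],
    [0,0,0],
  ],
  gripper=[1,1,1,0.6,0.6,0.6],
)

```text
t: 6.9
position: [0.6226, -0.0684, 0.0245]
orientation: [0.742, 0.671, -0.0, -0.0]
contact_force: [0.1, 0.6, 1.2]
width: 0.0343
finger_force: 0.0
```

jog_arm(
  translation=[
    [0,0,3],
    [0,0,4],
    [0,0,4],
    [0,0,4],
    [0,0,0],
    [0,0,0],
  ],
  twist=[
    [0,0,0],
    [0,0,0],
    [0,0,0],
    [0,0,0],
    [0,0,0],
    [0,0,0],
  ],
  gripper=[0.6,0.6,0.6,0.6,0.6,0.6],
)

```text
t: 7.5
position: [0.623, -0.0683, 0.1753]
orientation: [0.742, 0.671, 0.0, 0.001]
contact_force: [0.1, 0.5, -0.4]
width: 0.0374
finger_force: 0.0
```

```bash
python3 - <<'E'
from h import *
st()
im=cams.get_image("wrist"); G=grid(im); np.savez("wrist3.npz",**im)
for x in finder.cut_out("wrist","tape_roll")[:2]:
    P=G[x["mask"]]; P=P[~np.isnan(P[:,0])]; print(x["rect"],x["score"],np.percentile(P[:,2],[5,50,95])); print(circ(P,.045,.06))
# stapler from top
im=dict(np.load("top0.npz")); G=grid(im)
P=G[222:285,293:330].reshape(-1,3)
for lo,hi in [(.035,.08),(.05,.08)]:
    Q=P[(P[:,2]>lo)&(P[:,2]<hi)]; print("st",rect(Q))
i=Q[:,0]>.43; j=Q[:,0]<.385; print("z +x end",np.median(Q[i,2]),"z -x end",np.median(Q[j,2]))
E
```

```text
t 7.5 tcp [ 0.623  -0.0683  0.1753] close -5.8 z [ 0.001 -0.    -1.   ] w 0.0374 ff 0.0 F [ 0.1  0.5 -0.4] q [ 0.27  0.64 -0.33  1.55  0.23  1.   -0.23]
[305.6, 150.3, 457.2, 297.7] 0.96 [0.01034373 0.05202391 0.05355968]
(array([ 0.6684, -0.0736,  0.0448]), 8017)
st (array([0.4088, 0.073 ]), array([0.1248, 0.0293]), 12.5)
st (array([0.4104, 0.0738]), array([0.1213, 0.0269]), 13.3)
z +x end 0.0572401823008879 z -x end 0.05185334974733502
```

The tape is lying in the big bay, centre (0.668,-0.074) and top at 52 mm. Next is the stapler.

jog_arm(
  translation=[
    [-2,1.4,-0.2],
    [-2,1.4,-0.2],
    [-2,1.4,-0.2],
    [-2,1.4,-0.2],
    [-2,1.4,-0.2],
    [-2,1.4,-0.2],
    [-2,1.4,-0.2],
    [-2,1.4,-0.2],
  ],
  twist=[
    [0,0,-7],
    [0,0,-7],
    [0,0,-7],
    [0,0,-7],
    [0,0,-7],
    [0,0,-7],
    [0,0,-7],
    [0,0,-7],
  ],
  gripper=[0.4,0.4,0.4,0.4,0.4,0.4,0.4,0.4],
)

```text
t: 8.4
position: [0.4608, 0.0441, 0.157]
orientation: [0.97, 0.241, -0.002, -0.0]
contact_force: [1.2, -0.3, 1.2]
width: 0.0557
finger_force: 0.0
```

jog_arm(
  translation=[
    [-2,1.4,-0.2],
    [-2,1.4,-0.2],
    [0,0,0],
    [0,0,0],
    [0,0,0],
  ],
  twist=[
    [0,0,-7],
    [0,0,-7],
    [0,0,-1],
    [0,0,0],
    [0,0,0],
  ],
  gripper=[0.4,0.4,0.4,0.4,0.4],
)

```text
t: 8.9
position: [0.4239, 0.0711, 0.1543]
orientation: [0.993, 0.115, 0.0, 0.0]
contact_force: [0.8, 0.3, 0.0]
width: 0.0556
finger_force: 0.0
```

```bash
python3 - <<'E'
from h import *
st()
im=cams.get_image("wrist"); G=grid(im); np.savez("w4.npz",**im); cv2.imwrite("pics/w4.png",im["pixels"])
for x in finder.cut_out("wrist","stapler"):
    P=G[x["mask"]]; P=P[~np.isnan(P[:,0])]; Q=P[(P[:,2]>.035)&(P[:,2]<.075)]
    print(x["rect"],x["score"],np.percentile(P[:,2],[5,50,95]), rect(Q))
E
```

```text
t 8.9 tcp [0.4239 0.0711 0.1543] close -76.8 z [ 0.    -0.001 -1.   ] w 0.0556 ff 0.0 F [0.8 0.3 0. ] q [-0.21  0.38 -0.01  2.11  0.01  0.66 -1.56]
[282.5, 150.6, 330.7, 332.7] 0.82 [0.00794975 0.05359477 0.05952423] (array([0.4114, 0.0738]), array([0.1256, 0.0298]), 12.7)
```

View pics/w4.png

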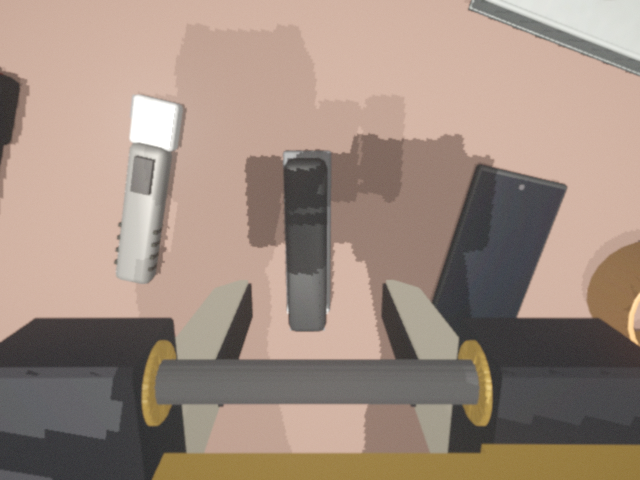

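Wrist view: the black stapler is straight ahead at (307,240), between the cutter (150,190) and the phone (500,240).

jog_arm(
  translation=[
    [-0.5,0.4,-3],
    [0,0,-3],
    [0,0,-3],
    [0,0,-2.6],
    [0,0,-1],
    [0,0,0],
    [0,0,0],
  ],
  twist=[
    [0,0,-0.5],
    [0,0,0],
    [0,0,0],
    [0,0,0],
    [0,0,0],
    [0,0,0],
    [0,0,0],
  ],
  gripper=[0.4,0.4,0.4,0.4,0.4,0.4,0.4],
)

```text
t: 9.7
position: [0.4187, 0.0758, 0.0292]
orientation: [0.994, 0.111, 0.001, -0.0]
contact_force: [-0.5, 1.3, -0.7]
width: 0.0558
finger_force: 0.0
```

jog_arm(
  translation=[
    [0,0,0],
    [0,0,0],
    [0,0,0],
    [0,0,0],
    [0,0,0],
    [0,0,0],
  ],
  twist=[
    [0,0,0],
    [0,0,0],
    [0,0,0],
    [0,0,0],
    [0,0,0],
    [0,0,0],
  ],
  gripper=[1,1,1,1,1,1],
  squeeze=35,
)

```text
t: 10.3
position: [0.4183, 0.0762, 0.0291]
orientation: [0.994, 0.111, 0.0, -0.0]
contact_force: [-0.6, 0.5, 5.4]
width: 0.0275
finger_force: 35.0
```

jog_arm(
  translation=[
    [0,0,1.5],
    [0,0,3],
    [0,0,4],
    [2,-2,0.5],
    [3,-3,0],
    [3,-3,0],
    [3,-3,0],
    [3,-3,0],
  ],
  twist=[
    [0,0,0],
    [0,0,0],
    [0,0,0],
    [0,0,-1.5],
    [0,0,-2],
    [0,0,-2],
    [0,0,-2],
    [0,0,-2],
  ],
  gripper=[1,1,1,1,1,1,1,1],
)

```text
t: 11.1
position: [0.5581, -0.0654, 0.1178]
orientation: [1.0, 0.027, -0.001, -0.0]
contact_force: [0.2, 0.6, -3.0]
width: 0.0275
finger_force: 35.0
```

jog_arm(
  translation=[
    [3,-3,0],
    [3,-3,0],
    [2.5,-2.5,0],
    [1.5,-1.5,0],
    [0.7,-0.7,0],
    [0,0,0],
    [0,0,0],
    [0,0,0],
  ],
  twist=[
    [0,0,-2],
    [0,0,-2],
    [0,0,-2],
    [0,0,-2],
    [0,0,-1],
    [0,0,0],
    [0,0,0],
    [0,0,0],
  ],
  gripper=[1,1,1,1,1,1,1,1],
)

```text
t: 11.9
position: [0.6641, -0.1691, 0.1185]
orientation: [0.999, -0.049, -0.001, -0.001]
contact_force: [0.2, -0.1, -2.8]
width: 0.028
finger_force: 35.0
```

```bash
python3 - <<'E'
from h import *
st()
im=cams.get_image("wrist"); G=grid(im); np.savez("w5.npz",**im); cv2.imwrite("pics/w5.png",im["pixels"])
for x in finder.cut_out("wrist","stapler"):
    P=G[x["mask"]]; P=P[~np.isnan(P[:,0])]; Q=P[(P[:,2]>.12)&(P[:,2]<.18)]
    print(x["rect"],x["score"],np.percentile(P[:,2],[5,50,95]), rect(Q) if len(Q)>20 else 0)
E
```

```text
t 11.9 tcp [ 0.6641 -0.1691  0.1185] close -95.6 z [-0.001  0.002 -1.   ] w 0.028 ff 35.0 F [ 0.2 -0.1 -2.8] q [ 0.18  0.77  0.07  1.42 -0.06  0.96 -1.4 ]
[277.2, 157.9, 355.6, 453.9] 0.9 [0.09763936 0.14482296 0.14894884] (array([ 0.6595, -0.1694]), array([0.1214, 0.0299]), -4.9)
```

View pics/w5.png

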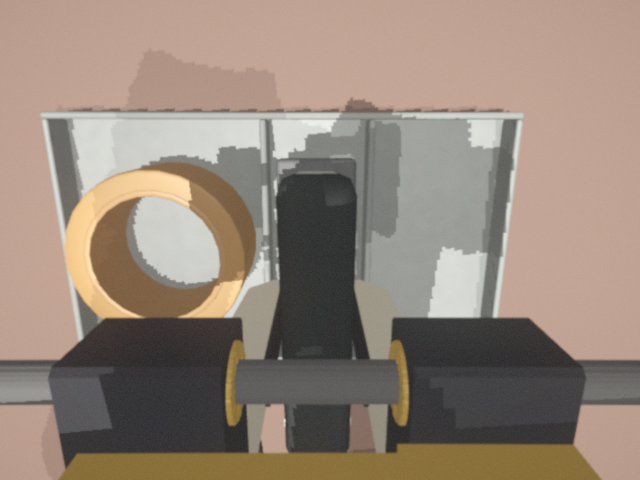

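Wrist view: the stapler is held upright over the middle bay, between dividers at columns 268 and 366, and the roll is in its bay. Lowering now.

jog_arm(
  translation=[
    [0,-0.2,-2],
    [0,0,-3],
    [0,0,-1.5],
    [0,0,-1],
    [0,0,-0.5],
    [0,0,-0.3],
    [0,0,0],
    [0,0,0],
  ],
  twist=[
    [0,0,0],
    [0,0,0],
    [0,0,0],
    [0,0,0],
    [0,0,0],
    [0,0,0],
    [0,0,0],
    [0,0,0],
  ],
  gripper=[1,1,1,1,1,1,1,1],
)

```text
t: 12.8
position: [0.6657, -0.1733, 0.0366]
orientation: [0.999, -0.05, 0.001, 0.0]
contact_force: [0.2, 0.3, -2.3]
width: 0.0275
finger_force: 35.0
```

```bash
python3 -c "
from h import *
st()"
```

```text
t 12.8 tcp [ 0.6657 -0.1733  0.0366] close -95.8 z [ 0.002 -0.    -1.   ] w 0.0275 ff 35.0 F [ 0.2  0.3 -2.3] q [ 0.19  0.86  0.06  1.47 -0.06  0.8  -1.4 ]
```

Still 3 mm above the floor.

jog_arm(
  translation=[
    [0,0.2,-0.2],
    [0,0,-0.1],
    [0,0,0],
    [0,0,0],
    [0,0,0],
  ],
  twist=[
    [0,0,0],
    [0,0,0],
    [0,0,0],
    [0,0,0],
    [0,0,0],
  ],
  gripper=[1,1,1,1,1],
)

```text
t: 13.3
position: [0.6654, -0.1706, 0.0333]
orientation: [0.999, -0.05, 0.0, -0.0]
contact_force: [-0.8, 0.4, 1.9]
width: 0.0277
finger_force: 35.0
```

jog_arm(
  translation=[
    [0,0,0],
    [0,0,0],
    [0,0,0],
    [0,0,2],
    [0,0,4],
    [0,0,4],
    [0,0,2],
    [0,0,0],
  ],
  twist=[
    [0,0,0],
    [0,0,0],
    [0,0,0],
    [0,0,0],
    [0,0,0],
    [0,0,0],
    [0,0,0],
    [0,0,0],
  ],
  gripper=[0.62,0.62,0.62,0.62,0.62,0.62,0.62,0.62],
)

```text
t: 14.1
position: [0.6675, -0.1722, 0.157]
orientation: [0.999, -0.051, 0.004, 0.001]
contact_force: [0.2, -0.3, -0.9]
width: 0.0353
finger_force: 0.0
```

```bash
python3 - <<'E'
from h import *
st()
im=cams.get_image("wrist"); G=grid(im)
for x in finder.cut_out("wrist","stapler"):
    P=G[x["mask"]]; P=P[~np.isnan(P[:,0])]; Q=P[(P[:,2]>.042)&(P[:,2]<.075)]
    print(x["rect"],x["score"],np.percentile(P[:,2],[5,50,95]), rect(Q) if len(Q)>20 else 0)
for x in finder.cut_out("wrist","tape_roll")[:1]:
    P=G[x["mask"]]; P=P[~np.isnan(P[:,0])]; print("tape",circ(P,.045,.06))
im=dict(np.load("w4.npz")); G=grid(im)
P=G[90:290,100:190].reshape(-1,3)
for lo in (.008,.012):
    Q=P[(P[:,2]>lo)&(P[:,2]<.03)]; print("cutter",len(Q),rect(Q))
im=dict(np.load("top0.npz")); G=grid(im); P=G[222:285,262:281].reshape(-1,3)
Q=P[(P[:,2]>.01)&(P[:,2]<.03)]; print("cutter top",rect(Q))
E
```

```text
t 14.1 tcp [ 0.6675 -0.1722  0.157 ] close -95.8 z [ 0.009 -0.002 -1.   ] w 0.0353 ff 0.0 F [ 0.2 -0.3 -0.9] q [ 0.18  0.73  0.07  1.38 -0.06  1.02 -1.41]
[290.3, 149.9, 335.7, 333.2] 0.93 [0.01194954 0.05762816 0.06350706] (array([ 0.6588, -0.1712]), array([0.125 , 0.0284]), -5.6)
tape (array([ 0.6701, -0.0768,  0.045 ]), 9710)
cutter 7829 (array([0.4161, 0.1995]), array([0.1382, 0.0336]), 0.4)
cutter 7473 (array([0.4161, 0.1996]), array([0.1382, 0.0333]), 0.2)
cutter top (array([0.4152, 0.1902]), array([0.137 , 0.0469]), 1.4)
```

jog_arm(
  translation=[
    [-2.5,3.7,0],
    [-2.5,3.7,0],
    [-2.5,3.7,0],
    [-2.5,3.7,0],
    [-2.5,3.7,0],
    [-2.5,3.7,0],
    [-2.5,3.7,0],
    [-2.5,3.7,0],
  ],
  twist=[
    [0,0,1],
    [0,0,1],
    [0,0,1],
    [0,0,1],
    [0,0,1],
    [0,0,1],
    [0,0,0],
    [0,0,0],
  ],
  gripper=[0.4,0.4,0.4,0.4,0.4,0.4,0.4,0.4],
)

```text
t: 15.05
position: [0.4626, 0.1259, 0.1511]
orientation: [1.0, 0.002, -0.002, 0.0]
contact_force: [1.2, -0.1, 0.9]
width: 0.0563
finger_force: 0.0
```

jog_arm(
  translation=[
    [-2.5,3.7,0],
    [-2.5,3.7,0],
    [0,0,-2],
    [0,0,0],
    [0,0,0],
    [0,0,0],
  ],
  twist=[
    [0,0,0],
    [0,0,0],
    [0,0,0],
    [0,0,0],
    [0,0,0],
    [0,0,0],
  ],
  gripper=[0.4,0.4,0.4,0.4,0.4,0.4],
)

```text
t: 15.65
position: [0.4157, 0.1976, 0.1326]
orientation: [1.0, 0.001, 0.0, 0.0]
contact_force: [0.2, -0.2, 0.1]
width: 0.0556
finger_force: 0.0
```

```bash
python3 - <<'E'
from h import *
st()
im=cams.get_image("wrist"); G=grid(im); np.savez("w6.npz",**im); cv2.imwrite("pics/w6.png",im["pixels"])
for x in finder.cut_out("wrist","cutter"):
    P=G[x["mask"]]; P=P[~np.isnan(P[:,0])]; Q=P[(P[:,2]>.008)&(P[:,2]<.03)]
    print(x["rect"],x["score"],np.percentile(P[:,2],[5,50,95]), rect(Q) if len(Q)>20 else 0)
    H=Q[Q[:,2]>.016]; print("handle",rect(H))
E
```

```text
t 15.65 tcp [0.4157 0.1976 0.1326] close -89.9 z [ 0.    -0.001 -1.   ] w 0.0556 ff 0.0 F [ 0.2 -0.2  0.1] q [-0.52  0.45  0.05  2.06 -0.03  0.63 -2.03]
[285.4, 128.4, 333.5, 322.8] 0.56 [0.01311082 0.01926951 0.02330551] (array([0.4164, 0.1989]), array([0.1378, 0.0329]), 1.3)
handle (array([0.415 , 0.2002]), array([0.135 , 0.0282]), 0.6)
```

View pics/w6.png

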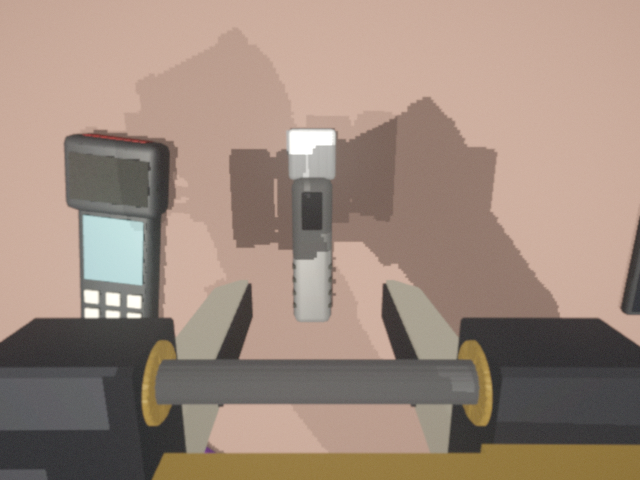

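Wrist view: the cutter is centred at (312,225) with its steel head up (+x), and the scanner is to the left at (115,230).

jog_arm(
  translation=[
    [0,0.2,-3],
    [0,0,-3.5],
    [0,0,-3],
    [0,0,-2],
    [0,0,-0.8],
    [0,0,-0.4],
    [0,0,0],
    [0,0,0],
  ],
  twist=[
    [0,0,1],
    [0,0,0],
    [0,0,0],
    [0,0,0],
    [0,0,0],
    [0,0,0],
    [0,0,0],
    [0,0,0],
  ],
  gripper=[0.4,0.4,0.4,0.4,0.4,0.4,0.4,0.4],
)

```text
t: 16.55
position: [0.4158, 0.2011, 0.0066]
orientation: [1.0, 0.011, 0.001, -0.0]
contact_force: [1.3, -0.3, -0.4]
width: 0.0559
finger_force: 0.0
```

jog_arm(
  translation=[
    [0,0,0],
    [0,0,0],
    [0,0,0],
    [0,0,0],
    [0,0,0],
    [0,0,0],
  ],
  twist=[
    [0,0,0],
    [0,0,0],
    [0,0,0],
    [0,0,0],
    [0,0,0],
    [0,0,0],
  ],
  gripper=[1,1,1,1,1,1],
  squeeze=25,
)

```text
t: 17.15
position: [0.4151, 0.201, 0.0058]
orientation: [1.0, 0.011, 0.0, -0.0]
contact_force: [0.4, -0.8, 3.3]
width: 0.0277
finger_force: 24.9
```

jog_arm(
  translation=[
    [0,0,2],
    [0,0,4],
    [0,0,4],
    [1.3,-2.5,1],
    [2,-3.8,0],
    [2,-3.8,0],
    [2,-3.8,0],
    [2,-3.8,0],
  ],
  twist=[
    [0,0,0],
    [0,0,0],
    [0,0,0],
    [0,0,0],
    [0,0,-1],
    [0,0,-1],
    [0,0,-1],
    [0,0,-1],
  ],
  gripper=[1,1,1,1,1,1,1,1],
)

```text
t: 17.95
position: [0.5081, 0.0224, 0.1154]
orientation: [1.0, -0.024, -0.0, -0.0]
contact_force: [-0.3, 0.7, -0.5]
width: 0.0279
finger_force: 24.9
```

jog_arm(
  translation=[
    [2,-3.8,0],
    [2,-3.8,0],
    [2,-3.8,0],
    [2,-3.8,0],
    [2,-3.8,0],
    [2,-3.8,0],
    [1.4,-2.7,0],
    [0.8,-1.5,0],
  ],
  twist=[
    [0,0,-1],
    [0,0,-1],
    [0,0,-1],
    [0,0,0],
    [0,0,0],
    [0,0,0],
    [0,0,0],
    [0,0,0],
  ],
  gripper=[1,1,1,1,1,1,1,1],
)

```text
t: 18.75
position: [0.6494, -0.2503, 0.1143]
orientation: [0.999, -0.052, -0.001, 0.001]
contact_force: [0.0, 0.3, -1.0]
width: 0.0276
finger_force: 24.9
```

jog_arm(
  translation=[
    [0,0,0],
    [0,0,0],
    [0,0,0],
  ],
  twist=[
    [0,0,0],
    [0,0,0],
    [0,0,0],
  ],
  gripper=[1,1,1],
)

```text
t: 19.05
position: [0.6495, -0.2436, 0.1152]
orientation: [0.999, -0.049, -0.001, -0.001]
contact_force: [-0.8, -1.2, 0.1]
width: 0.0275
finger_force: 24.9
```

```bash
python3 - <<'E'
from h import *
st()
im=cams.get_image("wrist"); G=grid(im); np.savez("w7.npz",**im); cv2.imwrite("pics/w7.png",im["pixels"])
for x in finder.cut_out("wrist","cutter"):
    P=G[x["mask"]]; P=P[~np.isnan(P[:,0])]; Q=P[(P[:,2]>.09)&(P[:,2]<.15)]
    print(x["rect"],x["score"],np.percentile(P[:,2],[5,50,95]), rect(Q) if len(Q)>20 else 0)
E
```

```text
t 19.05 tcp [ 0.6495 -0.2436  0.1152] close -95.6 z [-0.001  0.002 -1.   ] w 0.0275 ff 24.9 F [-0.8 -1.2  0.1] q [ 0.31  0.78  0.03  1.39 -0.03  0.97 -1.32]
[273.6, 131.8, 361.5, 454.1] 0.89 [0.12245772 0.12819846 0.13269447] (array([ 0.6506, -0.2446]), array([0.1385, 0.033 ]), -6.2)
[0.0, 96.3, 394.9, 357.3] 0.27 [0.00342199 0.00482511 0.02657973] 0
```

View pics/w7.png

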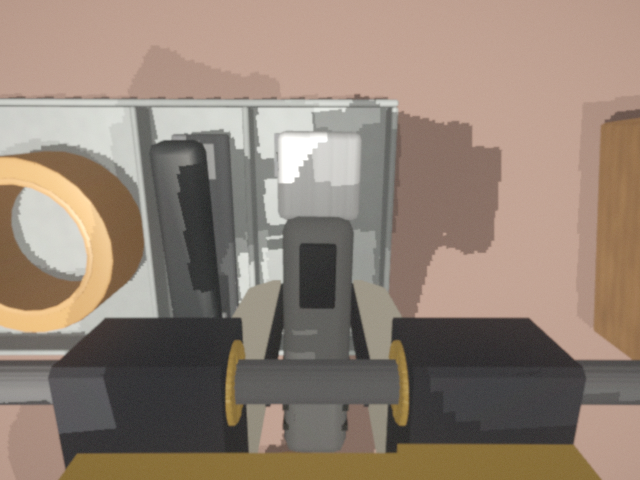

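Wrist view: the cutter is held over the right-hand bay (walls at columns 250 and 390), and the stapler and roll are in place.

jog_arm(
  translation=[
    [0,-0.3,-2],
    [0,0,-3],
    [0,0,-2.5],
    [0,0,-1.5],
    [0,0,-0.7],
    [0,0,-0.4],
    [0,0,0],
    [0,0,0],
  ],
  twist=[
    [0,0,0],
    [0,0,0],
    [0,0,0],
    [0,0,0],
    [0,0,0],
    [0,0,0],
    [0,0,0],
    [0,0,0],
  ],
  gripper=[1,1,1,1,1,1,1,1],
)

```text
t: 19.95
position: [0.6509, -0.2494, 0.0159]
orientation: [0.999, -0.05, 0.001, 0.0]
contact_force: [0.7, 0.2, -1.0]
width: 0.0282
finger_force: 24.9
```

jog_arm(
  translation=[
    [0,0,0],
    [0,0,0],
  ],
  twist=[
    [0,0,0],
    [0,0,0],
  ],
  gripper=[1,1],
)

```text
t: 20.15
position: [0.6505, -0.2493, 0.0155]
orientation: [0.999, -0.05, 0.001, 0.0]
contact_force: [0.1, 0.4, -0.2]
width: 0.0278
finger_force: 24.9
```

jog_arm(
  translation=[
    [0,0.2,-0.3],
    [0,0,-0.2],
    [0,0,0],
    [0,0,0],
    [0,0,0],
  ],
  twist=[
    [0,0,0],
    [0,0,0],
    [0,0,0],
    [0,0,0],
    [0,0,0],
  ],
  gripper=[1,1,1,1,1],
)

```text
t: 20.65
position: [0.6501, -0.2466, 0.01]
orientation: [0.999, -0.05, 0.0, -0.0]
contact_force: [-0.9, 0.8, 3.7]
width: 0.0277
finger_force: 24.9
```

jog_arm(
  translation=[
    [0,0,0],
    [0,0,0],
    [0,0,0],
    [0,0,3],
    [0,0,5],
    [0,0,5],
    [0,0,4],
    [0,0,0],
  ],
  twist=[
    [0,0,0],
    [0,0,0],
    [0,0,0],
    [0,0,0],
    [0,0,0],
    [0,0,0],
    [0,0,0],
    [0,0,0],
  ],
  gripper=[0.62,0.62,0.62,0.62,0.62,0.62,0.62,0.62],
)

```text
t: 21.45
position: [0.6541, -0.2491, 0.1877]
orientation: [0.999, -0.051, 0.007, 0.002]
contact_force: [-0.1, 0.1, 0.1]
width: 0.0352
finger_force: 0.0
```

jog_arm(
  translation=[
    [-1,4.5,0],
    [-1,4.5,0],
    [-1,4.5,0],
    [-1,4.5,0],
    [-1,4.5,0],
    [-1,4.5,0],
    [-1,4.5,0],
    [-1,4.5,0],
  ],
  twist=[
    [0,0,0],
    [0,0,0],
    [0,0,0],
    [0,0,0],
    [0,0,0],
    [0,0,0],
    [0,0,0],
    [0,0,0],
  ],
  gripper=[0.4,0.4,0.4,0.4,0.4,0.4,0.4,0.4],
)

```text
t: 22.25
position: [0.5691, 0.1144, 0.179]
orientation: [0.999, -0.051, -0.0, 0.0]
contact_force: [0.6, 0.5, -0.2]
width: 0.0559
finger_force: 0.0
```

jog_arm(
  translation=[
    [0,2,1],
    [0,0,0],
    [0,0,0],
    [0,0,0],
    [0,0,0],
  ],
  twist=[
    [0,0,0],
    [0,0,0],
    [0,0,0],
    [0,0,0],
    [0,0,0],
  ],
  gripper=[0.2,0.2,0.2,0.2,0.2],
)

```text
t: 22.75
position: [0.5702, 0.1302, 0.1891]
orientation: [0.999, -0.052, -0.0, 0.001]
contact_force: [0.3, 0.8, -0.2]
width: 0.0741
finger_force: 0.0
```

```bash
python3 - <<'E'
from h import *
st()
im=cams.get_image("wrist"); G=grid(im); np.savez("w8.npz",**im)
t=cams.get_image("top"); np.savez("top8.npz",**t)
a=cv2.resize(t["pixels"][135:220,260:430],(640,320),interpolation=cv2.INTER_CUBIC)
cv2.imwrite("pics/w8.png",np.vstack([cv2.resize(im["pixels"],(373,280)),np.zeros((0,373,3),np.uint8)]) if 0 else np.vstack([a,cv2.copyMakeBorder(cv2.resize(im["pixels"],(373,280)),0,0,0,267,cv2.BORDER_CONSTANT)]))
for x in finder.find_in("wrist","cradle"): print(x)
E
```

```text
t 22.75 tcp [0.5702 0.1302 0.1891] close -96.0 z [-0.001 -0.001 -1.   ] w 0.0741 ff 0.0 F [ 0.3  0.8 -0.2] q [-0.29  0.54  0.04  1.66 -0.02  0.94 -1.92]
{'rect': [203.3, 0.0, 348.9, 214.5], 'score': 0.88}
```

View pics/w8.png

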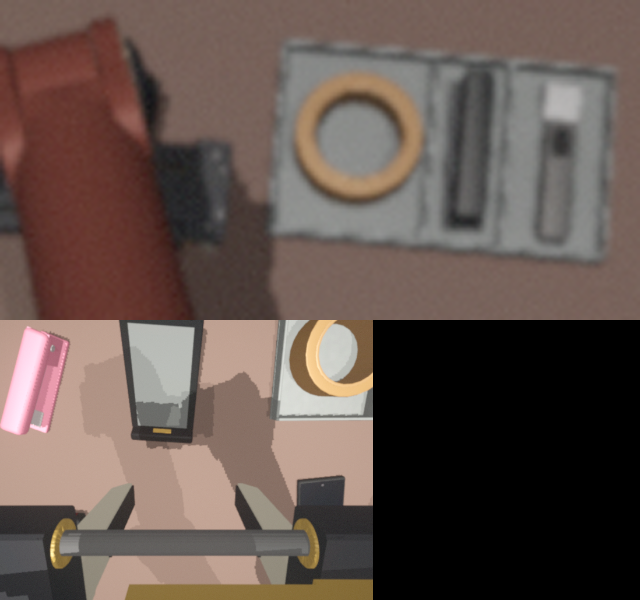

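Top crop: the roll, stapler and cutter lie in their bays. The wrist view shows the cradle's face with its ledge at about (280,198) in full pixels. Next I fit the cradle.

```bash
python3 - <<'E'
from h import *
for f,(l,t,r,b) in [("w8.npz",(200,2,352,218)),("top0.npz",(262,140,312,212))]:
    im=dict(np.load(f)); G=grid(im); P=G[t:b,l:r].reshape(-1,3); P=P[~np.isnan(P[:,0])]
    Q=P[(P[:,2]>.028)&(P[:,2]<.095)]
    for _ in range(8):
        A=np.c_[Q[:,:2],np.ones(len(Q))]; k=np.linalg.lstsq(A,Q[:,2],rcond=None)[0]
        e=P[:,2]-np.c_[P[:,:2],np.ones(len(P))]@k; Q=P[(abs(e)<.004)&(P[:,2]>.026)]
    print(f,len(Q),"slope",np.degrees(np.arctan(np.hypot(*k[:2]))),"yaw",np.degrees(np.arctan2(k[1],k[0])))
    print(" face rect",rect(Q),"z",np.percentile(Q[:,2],[1,99]))
    # cradle: coords using rect yaw
    yaw=np.radians(rect(Q)[2]); ex=np.array([np.cos(yaw),np.sin(yaw)]); ey=np.array([-ex[1],ex[0]])
    u=Q[:,:2]@ex; v=Q[:,:2]@ey; vm=(np.percentile(v,.5)+np.percentile(v,99.5))/2
    # face z=22+ (x'+70)*tan30 -> x' of each pt
    x0=np.median(u-((Q[:,2]-.022)/np.tan(np.radians(30))-.070))
    print(" widthv",np.ptp(np.percentile(v,[.5,99.5])),"origin",np.round(x0*ex+vm*ey,4))
    L=P[(P[:,2]>.008)&((P[:,:2]@ex)<x0-.06)]; print(" front edge u rel",np.percentile(L[:,:2]@ex-x0,[0.5,2,10]), "ledge top",np.percentile(L[:,2],[50,90,98]))
    print(" low pts rect",rect(P[P[:,2]>.008]))
im=dict(np.load("w6.npz")); G=grid(im); P=G[130:330,50:180].reshape(-1,3); Q=P[(P[:,2]>.012)&(P[:,2]<.04)]
print("scanner part",rect(Q))
E
```

```text
w8.npz 22521 slope 29.831069884946203 yaw -9.567101690615123
 face rect (array([0.6542, 0.147 ]), array([0.1215, 0.084 ]), -9.7) z [0.02696643 0.08972505]
 widthv 0.08252060613923876 origin [0.6633 0.1452]
 front edge u rel [-0.08357671 -0.08307627 -0.08075248] ledge top [0.02922687 0.03309198 0.03401183]
 low pts rect (array([0.6474, 0.1482]), array([0.1354, 0.0842]), -9.7)
top0.npz 810 slope 28.489145375521684 yaw -10.423144802866801
 face rect (array([0.6549, 0.1458]), array([0.1263, 0.0843]), -9.5) z [0.026477   0.09105056]
 widthv 0.08343355196506433 origin [0.6636 0.1445]
 front edge u rel [-0.09780179 -0.08729935 -0.08506095] ledge top [0.0264606  0.0331382  0.03568211]
 low pts rect (array([0.6652, 0.1394]), array([0.2299, 0.1458]), 0.1)
scanner part (array([0.4142, 0.3347]), array([0.1311, 0.0616]), -6.9)
```

jog_arm(
  translation=[
    [-2.9,3.2,-0.6],
    [-2.9,3.2,-0.6],
    [-2.9,3.2,-0.6],
    [-2.9,3.2,-0.6],
    [-2.9,3.2,-0.6],
    [-2.9,3.2,-0.6],
    [0,0,0],
    [0,0,0],
  ],
  twist=[
    [0,0,-1],
    [0,0,0],
    [0,0,0],
    [0,0,0],
    [0,0,0],
    [0,0,0],
    [0,0,0],
    [0,0,0],
  ],
  gripper=[0.1,0.1,0.1,0.1,0.1,0.1,0.1,0.1],
)

```text
t: 23.7
position: [0.3955, 0.3254, 0.1536]
orientation: [0.998, -0.058, 0.0, 0.0]
contact_force: [-0.0, -0.2, -0.1]
width: 0.0841
finger_force: 0.0
```

jog_arm(
  translation=[
    [-0.7,1.5,0],
    [0,0,0],
    [0,0,0],
    [0,0,0],
  ],
  twist=[
    [0,0,0],
    [0,0,0],
    [0,0,0],
    [0,0,0],
  ],
  gripper=[0.1,0.1,0.1,0.1],
)

```text
t: 24.1
position: [0.3902, 0.3383, 0.1537]
orientation: [0.998, -0.06, 0.0, 0.0]
contact_force: [-0.1, -0.7, 0.5]
width: 0.0835
finger_force: 0.0
```

```bash
python3 - <<'E'
from h import *
st()
im=cams.get_image("wrist"); G=grid(im); np.savez("w9.npz",**im); cv2.imwrite("pics/w9.png",im["pixels"])
for x in finder.cut_out("wrist","scanner"):
    P=G[x["mask"]]; P=P[~np.isnan(P[:,0])]; Q=P[(P[:,2]>.012)&(P[:,2]<.04)]
    print(x["rect"],x["score"],np.percentile(P[:,2],[5,50,95]), rect(Q) if len(Q)>20 else 0)
E
```

```text
t 24.1 tcp [0.3902 0.3383 0.1537] close -96.9 z [ 0.001 -0.001 -1.   ] w 0.0835 ff 0.0 F [-0.1 -0.7  0.5] q [-0.78  0.49  0.03  1.89 -0.02  0.76 -2.43]
```

View pics/w9.png

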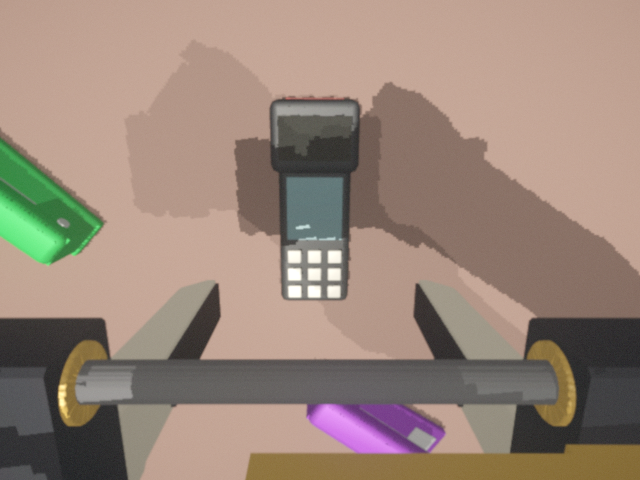

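Wrist view: the scanner is centred at (315,200), with its head up and keys at (315,275). The purple stapler (375,425) is clear behind.

```bash
python3 - <<'E'
from h import *
im=dict(np.load("w9.npz")); G=grid(im)
P=G[88:310,250:385].reshape(-1,3); Q=P[(P[:,2]>.012)&(P[:,2]<.04)]; c,s,a=rect(Q); print("all",c,s,a)
W=G[180:295,250:385].reshape(-1,3); W=W[(W[:,2]>.014)&(W[:,2]<.04)]; print("waist",rect(W),np.median(W[:,2]))
print("origin",c-.015*np.array([np.cos(np.radians(a)),np.sin(np.radians(a))]))
E
```

```text
all [0.4052 0.337 ] [0.1494 0.0621] -7.2
waist (array([0.3797, 0.3402]), array([0.0903, 0.052 ]), -7.2) 0.02289830998775516
origin [0.39031828 0.33888   ]
```

jog_arm(
  translation=[
    [0,0,-3],
    [0,0,-4],
    [0,0,-4],
    [0,0,-2],
    [0,0,-1.2],
    [0,0,-0.6],
    [0,0,0],
    [0,0,0],
  ],
  twist=[
    [0,0,0],
    [0,0,0],
    [0,0,0],
    [0,0,0],
    [0,0,0],
    [0,0,0],
    [0,0,0],
    [0,0,0],
  ],
  gripper=[0.1,0.1,0.1,0.1,0.1,0.1,0.1,0.1],
)

```text
t: 25.0
position: [0.3897, 0.3404, 0.0066]
orientation: [0.998, -0.059, 0.001, -0.001]
contact_force: [0.2, 0.8, -1.3]
width: 0.0834
finger_force: 0.0
```

jog_arm(
  translation=[
    [0,0,0],
    [0,0,0],
    [0,0,0],
    [0,0,0],
    [0,0,0],
    [0,0,0],
  ],
  twist=[
    [0,0,0],
    [0,0,0],
    [0,0,0],
    [0,0,0],
    [0,0,0],
    [0,0,0],
  ],
  gripper=[1,1,1,1,1,1],
  squeeze=35,
)

```text
t: 25.6
position: [0.389, 0.3401, 0.0058]
orientation: [0.998, -0.059, 0.0, -0.0]
contact_force: [0.4, -0.4, 2.1]
width: 0.052
finger_force: 35.0
```

```bash
python3 - <<'E'
from h import *
st()
E
```

```text
t 25.6 tcp [0.389  0.3401 0.0058] close -96.8 z [ 0.  0. -1.] w 0.052 ff 35.0 F [ 0.4 -0.4  2.1] q [-0.77  0.73  0.02  2.   -0.03  0.41 -2.42]
```

jog_arm(
  translation=[
    [0,0,2],
    [0,0,4],
    [0,0,4],
    [1.5,-1.2,3],
    [3,-2.4,1],
    [3,-2.4,0],
    [3,-2.4,0],
    [3,-2.4,0],
  ],
  twist=[
    [0,0,0],
    [0,0,0],
    [0,0,0],
    [0,0,-1],
    [0,0,-1],
    [0,0,-0.9],
    [0,0,0],
    [0,0,0],
  ],
  gripper=[1,1,1,1,1,1,1,1],
)

```text
t: 26.4
position: [0.5239, 0.2304, 0.1448]
orientation: [0.996, -0.084, -0.001, 0.001]
contact_force: [0.2, 0.5, -4.2]
width: 0.0517
finger_force: 35.0
```

jog_arm(
  translation=[
    [3,-2.4,0],
    [3,-2.4,0],
    [2.5,-2,0],
    [1.5,-1.2,0],
    [0,0,0],
    [0,0,0],
    [0,0,0],
    [0,0,0],
  ],
  twist=[
    [-0.5,-3,0],
    [-1,-5.9,0],
    [-1,-5.9,0],
    [-1,-5.9,0],
    [-1,-5.9,0],
    [-0.5,-3,0],
    [0,0,0],
    [0,0,0],
  ],
  gripper=[1,1,1,1,1,1,1,1],
)

```text
t: 27.2
position: [0.6231, 0.1523, 0.1447]
orientation: [0.963, -0.081, 0.257, 0.022]
contact_force: [-0.1, 0.0, -2.7]
width: 0.0516
finger_force: 35.0
```

```bash
cat >> h.py <<'E'
def goal(off_d, off_n, s=-.0013, h=.0058, yaw=-9.7, o=(.6633,.145)):
    y=np.radians(yaw); ex=np.array([np.cos(y),np.sin(y),0]); z=np.array([0,0,1.]); d=.8660*ex+.5*z; n=-.5*ex+.866*z
    p=np.array([*o,0])-.018*ex+.052*z+(s+off_d)*d+(h+off_n)*n
    R=np.stack([d,-np.cross(n,d),-n],1)
    S=robot.state(); Rc=Rotation.from_quat(S["orientation"]).as_matrix()
    if Rc[:,1]@R[:,1]<0: R[:,:2]*=-1
    dp=p-S["position"]
    print("goal",np.round(p,4),"move cm",np.round(100*dp,2),"along d,n,ey",np.round(100*np.array([dp@d,dp@n,dp@np.cross(z,ex)]),2),"turn",np.round(np.degrees(Rotation.from_matrix(R@Rc.T).as_rotvec()),2))
E
python3 - <<'E'
from h import *
st(); goal(.008,.03); goal(0,0)
im=cams.get_image("wrist"); cv2.imwrite("pics/w10.png",im["pixels"]); np.savez("w10.npz",**im)
E
```

```text
t 27.2 tcp [0.6231 0.1523 0.1447] close -99.6 z [ 0.491 -0.084 -0.867] w 0.0516 ff 35.0 F [-0.1  0.  -2.7] q [-0.69  0.58  0.43  1.99  0.23  0.16 -2.34]
goal [0.6336 0.1501 0.0864] move cm [ 1.05 -0.23 -5.84] along d,n,ey [-1.99 -5.59 -0.05] turn [ 0.01 -0.14 -0.09]
goal [0.6416 0.1487 0.0564] move cm [ 1.84 -0.36 -8.84] along d,n,ey [-2.79 -8.59 -0.05] turn [ 0.01 -0.14 -0.09]
```

View pics/w10.png

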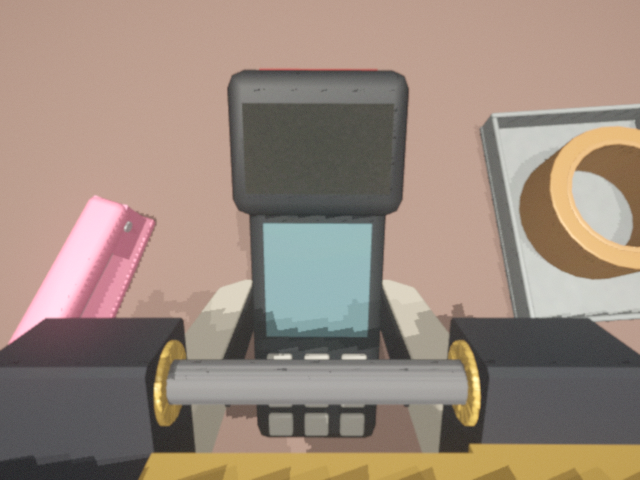

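Wrist view: the scanner is held square, tilted with the screen up, and pink is clear on the left. I'm approaching the face step by step.

jog_arm(
  translation=[
    [0.3,-0.1,-1],
    [0.3,0,-2],
    [0.3,-0.1,-1.8],
    [0.1,0,-1],
    [0,0,0],
    [0,0,0],
    [0,0,0],
  ],
  twist=[
    [0,0,0],
    [0,0,0],
    [0,0,0],
    [0,0,0],
    [0,0,0],
    [0,0,0],
    [0,0,0],
  ],
  gripper=[1,1,1,1,1,1,1],
)

```text
t: 27.95
position: [0.6348, 0.15, 0.0886]
orientation: [0.962, -0.082, 0.259, 0.021]
contact_force: [0.2, 0.7, -3.8]
width: 0.0513
finger_force: 35.0
```

```bash
python3 - <<'E'
from h import *
st(); goal(.006,.003); goal(0,0)
im=cams.get_image("wrist"); np.savez("w11.npz",**im); G=grid(im)
# held scanner: screen face pose in cradle frame
y=np.radians(-9.7); ex=np.array([np.cos(y),np.sin(y),0]); z=np.array([0,0,1.]); d=.866*ex+.5*z; n=-.5*ex+.866*z
O=np.array([.6633,.145,0])-.018*ex+.052*z
P=(G.reshape(-1,3)-O); a=P@d; b=P@np.cross(z,ex); c=P@n
m=(c>.03)&(c<.09)&(abs(b)<.045)&(a>-.08)&(a<.13)
print("scanner top along d",np.percentile(a[m],[1,99]),"ey",np.percentile(b[m],[1,99]),"n",np.percentile(c[m],[5,50,95]))
m2=(abs(c)<.012)&(abs(b)<.06)&(a<.09)&(a>.0); print("face n",np.percentile(c[m2],[5,50,95]) if m2.sum() else 0, m2.sum())
E
```

```text
t 27.95 tcp [0.6348 0.15   0.0886] close -99.7 z [ 0.495 -0.083 -0.865] w 0.0513 ff 35.0 F [ 0.2  0.7 -3.8] q [-0.67  0.69  0.42  2.01  0.22  0.03 -2.36]
goal [0.6452 0.1481 0.062 ] move cm [ 1.05 -0.19 -2.67] along d,n,ey [-0.41 -2.84 -0.01] turn [-0.09  0.13 -0.03]
goal [0.6416 0.1487 0.0564] move cm [ 0.68 -0.13 -3.23] along d,n,ey [-1.01 -3.14 -0.01] turn [-0.09  0.13 -0.03]
scanner top along d [-0.04378496  0.09857053] ey [-0.03861042  0.03611438] n [0.05261618 0.05813688 0.07486174]
face n [-0.0021825  -0.00090565  0.00026799] 2178
```

jog_arm(
  translation=[
    [0.4,-0.1,-0.5],
    [0.3,-0.1,-0.5],
    [0,0,0],
    [0,0,0],
  ],
  twist=[
    [0,0,0],
    [0,0,0],
    [0,0,0],
    [0,0,0],
  ],
  gripper=[1,1,1,1],
)

```text
t: 28.4
position: [0.6409, 0.1477, 0.0774]
orientation: [0.962, -0.081, 0.258, 0.022]
contact_force: [0.0, 0.0, -2.6]
width: 0.0517
finger_force: 35.0
```

```bash
python3 - <<'E'
from h import *
st(); goal(.006,.003)
E
```

```text
t 28.4 tcp [0.6409 0.1477 0.0774] close -99.7 z [ 0.493 -0.084 -0.866] w 0.0517 ff 35.0 F [ 0.   0.  -2.6] q [-0.66  0.72  0.42  2.    0.23  0.02 -2.37]
goal [0.6452 0.1481 0.062 ] move cm [ 0.43  0.04 -1.54] along d,n,ey [-0.41 -1.54  0.11] turn [-0.02  0.   -0.03]
```

jog_arm(
  translation=[
    [0.3,0,-0.4],
    [0.2,0,-0.4],
    [0,0,0],
    [0,0,0],
  ],
  twist=[
    [0,0,0],
    [0,0,0],
    [0,0,0],
    [0,0,0],
  ],
  gripper=[1,1,1,1],
)

```text
t: 28.8
position: [0.6468, 0.1484, 0.0705]
orientation: [0.963, -0.082, 0.257, 0.022]
contact_force: [0.3, 0.2, -3.2]
width: 0.0517
finger_force: 35.0
```

```bash
python3 - <<'E'
from h import *
st(); goal(.006,.003)
E
```

```text
t 28.8 tcp [0.6468 0.1484 0.0705] close -99.7 z [ 0.491 -0.084 -0.867] w 0.0517 ff 35.0 F [ 0.3  0.2 -3.2] q [-0.65  0.73  0.41  1.99  0.25  0.01 -2.39]
goal [0.6452 0.1481 0.062 ] move cm [-0.15 -0.03 -0.86] along d,n,ey [-0.56 -0.67 -0.06] turn [ 0.01 -0.11 -0.  ]
```

```bash
python3 - <<'E'
from h import *
s=robot.state(); print(np.round(s["joint_pos"],4),np.round(s["qvel"],4))
E
```

```text
[-0.6476  0.7317  0.4076  1.9872  0.249   0.0146 -2.3866] [-0.0016 -0.0055  0.0019  0.0056 -0.002   0.0019  0.0017]
```

jog_arm(
  translation=[
    [0,0,-0.2],
    [0,0,-0.2],
    [0,0,-0.2],
    [0,0,0],
    [0,0,0],
  ],
  twist=[
    [0,0,0],
    [0,0,0],
    [0,0,0],
    [0,0,0],
    [0,0,0],
  ],
  gripper=[1,1,1,1,1],
)

```text
t: 29.3
position: [0.6478, 0.1492, 0.0662]
orientation: [0.963, -0.082, 0.255, 0.023]
contact_force: [0.1, -0.0, -3.3]
width: 0.0517
finger_force: 35.0
```

```bash
python3 - <<'E'
from h import *
s=st(); goal(.006,.0); print(np.round(s["joint_pos"],4))
E
```

```text
t 29.3 tcp [0.6478 0.1492 0.0662] close -99.7 z [ 0.488 -0.086 -0.869] w 0.0517 ff 35.0 F [ 0.1 -0.  -3.3] q [-0.65  0.74  0.4   1.98  0.28  0.01 -2.42]
goal [0.6467 0.1478 0.0594] move cm [-0.11 -0.14 -0.69] along d,n,ey [-0.42 -0.55 -0.16] turn [ 0.06 -0.3   0.05]
[-0.6457  0.7402  0.4045  1.9826  0.2796  0.0146 -2.4201]
```

jog_arm(
  translation=[
    [0,-0.1,-0.2],
    [0,0,-0.2],
    [0,0,-0.2],
    [0,0,0],
    [0,0,0],
  ],
  twist=[
    [0,0,0],
    [0,0,0],
    [0,0,0],
    [0,0,0],
    [0,0,0],
  ],
  gripper=[1,1,1,1,1],
)

```text
t: 29.8
position: [0.6491, 0.1491, 0.0619]
orientation: [0.964, -0.082, 0.254, 0.024]
contact_force: [-0.6, -0.3, -3.3]
width: 0.0518
finger_force: 35.0
```

```bash
python3 - <<'E'
from h import *
s=st(); goal(.006,.0); goal(0,0); print(np.round(s["joint_pos"],4))
E
```

```text
t 29.8 tcp [0.6491 0.1491 0.0619] close -99.8 z [ 0.485 -0.087 -0.87 ] w 0.0518 ff 35.0 F [-0.6 -0.3 -3.3] q [-0.64  0.75  0.4   1.98  0.32  0.01 -2.46]
goal [0.6467 0.1478 0.0594] move cm [-0.24 -0.12 -0.25] along d,n,ey [-0.31 -0.11 -0.16] turn [ 0.13 -0.51  0.1 ]
goal [0.6416 0.1487 0.0564] move cm [-0.75 -0.04 -0.55] along d,n,ey [-0.91 -0.11 -0.16] turn [ 0.13 -0.51  0.1 ]
[-0.6414  0.7485  0.4003  1.9779  0.3185  0.0146 -2.4598]
```

jog_arm(
  translation=[
    [-0.2,-0.1,-0.15],
    [-0.2,0,-0.15],
    [0,0,0],
    [0,0,0],
  ],
  twist=[
    [0,0,0],
    [0,0,0],
    [0,0,0],
    [0,0,0],
  ],
  gripper=[1,1,1,1],
)

```text
t: 30.2
position: [0.6463, 0.149, 0.0606]
orientation: [0.964, -0.082, 0.252, 0.024]
contact_force: [0.4, -0.8, -4.1]
width: 0.0515
finger_force: 35.0
```

```bash
python3 - <<'E'
from h import *
s=st(); goal(0,0); print(np.round(s["joint_pos"],4))
E
```

```text
t 30.2 tcp [0.6463 0.149  0.0606] close -99.8 z [ 0.482 -0.088 -0.872] w 0.0515 ff 35.0 F [ 0.4 -0.8 -4.1] q [-0.64  0.75  0.4   1.98  0.36  0.01 -2.51]
goal [0.6416 0.1487 0.0564] move cm [-0.47 -0.03 -0.43] along d,n,ey [-0.61 -0.14 -0.11] turn [ 0.19 -0.72  0.15]
[-0.6436  0.7485  0.4004  1.9826  0.3629  0.0145 -2.506 ]
```

jog_arm(
  translation=[
    [-0.2,0,-0.2],
    [-0.2,0,-0.15],
    [0,0,0],
    [0,0,0],
  ],
  twist=[
    [0,0,0],
    [0,0,0],
    [0,0,0],
    [0,0,0],
  ],
  gripper=[1,1,1,1],
)

```text
t: 30.6
position: [0.6437, 0.1498, 0.0589]
orientation: [0.964, -0.083, 0.25, 0.025]
contact_force: [1.0, 0.4, -2.7]
width: 0.0518
finger_force: 35.0
```

```bash
python3 - <<'E'
from h import *
s=st(); goal(0,0); print(np.round(s["joint_pos"],4))
im=cams.get_image("side"); cv2.imwrite("pics/s12.png",cv2.resize(im["pixels"][200:300,150:320],(680,400),interpolation=cv2.INTER_CUBIC)); np.savez("s12.npz",**im)
E
```

```text
t 30.6 tcp [0.6437 0.1498 0.0589] close -99.9 z [ 0.479 -0.09  -0.873] w 0.0518 ff 35.0 F [ 1.   0.4 -2.7] q [-0.65  0.75  0.4   1.99  0.41  0.01 -2.56]
goal [0.6416 0.1487 0.0564] move cm [-0.21 -0.11 -0.25] along d,n,ey [-0.29 -0.12 -0.15] turn [ 0.25 -0.91  0.21]
[-0.6477  0.7501  0.4011  1.9863  0.4122  0.0144 -2.5593]
```

View pics/s12.png

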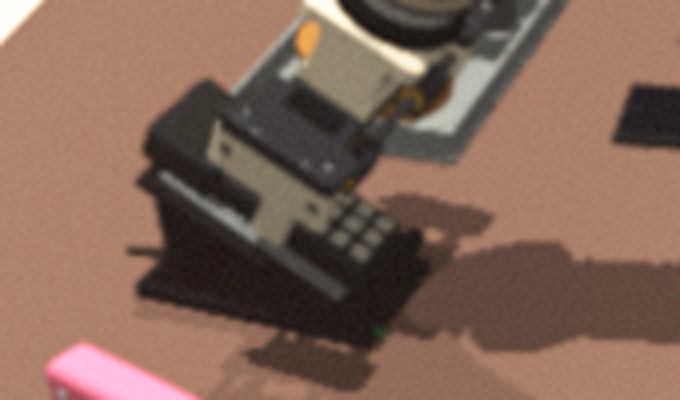

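Side crop: the scanner sits just above the face, with its keypad end (390,245) close to the ledge. I'm continuing in small steps until contact.

jog_arm(
  translation=[
    [-0.1,-0.1,-0.15],
    [-0.1,0,-0.15],
    [0,0,0],
    [0,0,0],
  ],
  twist=[
    [0,0,0],
    [0,0,0],
    [0,0,0],
    [0,0,0],
  ],
  gripper=[1,1,1,1],
)

```text
t: 31.05
position: [0.6439, 0.1494, 0.0581]
orientation: [0.964, -0.083, 0.25, 0.025]
contact_force: [2.8, -0.1, 0.3]
width: 0.0516
finger_force: 35.0
```

```bash
python3 - <<'E'
from h import *
s=st(); goal(0,0); print(np.round(s["joint_pos"],4))
E
```

```text
t 31.05 tcp [0.6439 0.1494 0.0581] close -100.0 z [ 0.478 -0.09  -0.873] w 0.0516 ff 35.0 F [ 2.8 -0.1  0.3] q [-0.65  0.75  0.4   1.99  0.46  0.01 -2.6 ]
goal [0.6416 0.1487 0.0564] move cm [-0.23 -0.07 -0.17] along d,n,ey [-0.27 -0.04 -0.11] turn [ 0.26 -0.92  0.26]
[-0.6467  0.7516  0.4006  1.9861  0.4562  0.0137 -2.6038]
```

Contact shows as about 4 N along the slope and 2 N normal to it, so the keypad end is on the ledge. Releasing.

jog_arm(
  translation=[
    [0,0,0],
    [0,0,0],
    [0,0,0],
    [0,0,0],
    [0,0,0],
  ],
  twist=[
    [0,0,0],
    [0,0,0],
    [0,0,0],
    [0,0,0],
    [0,0,0],
  ],
  gripper=[0.42,0.42,0.42,0.3,0.3],
)

```text
t: 31.55
position: [0.6423, 0.1494, 0.0569]
orientation: [0.965, -0.083, 0.249, 0.026]
contact_force: [-0.6, 0.1, 0.8]
width: 0.0636
finger_force: 0.0
```

```bash
python3 - <<'E'
from h import *
s=st(); goal(0,0); print(np.round(s["joint_pos"],4))
E
```

```text
t 31.55 tcp [0.6423 0.1494 0.0569] close -100.0 z [ 0.476 -0.091 -0.875] w 0.0636 ff 0.0 F [-0.6  0.1  0.8] q [-0.65  0.75  0.4   1.99  0.46  0.01 -2.6 ]
goal [0.6416 0.1487 0.0564] move cm [-0.07 -0.07 -0.06] along d,n,ey [-0.08 -0.02 -0.08] turn [ 0.31 -1.11  0.26]
[-0.647   0.7521  0.3995  1.988   0.4561  0.0147 -2.6039]
```

jog_arm(
  translation=[
    [-0.2,0,0.4],
    [-0.4,0.1,0.8],
    [-0.5,0.1,0.9],
    [-0.8,0.1,1.6],
    [-1,0.2,1.8],
    [-1,0.2,1.8],
    [-1,0.2,1.8],
    [0,0,0],
  ],
  twist=[
    [0,0,0],
    [0,0,0],
    [0,0,0],
    [0,0,0],
    [0,0,0],
    [0,0,0],
    [0,0,0],
    [0,0,0],
  ],
  gripper=[0.3,0.3,0.3,0.3,0.3,0.3,0.3,0.3],
)

```text
t: 32.35
position: [0.5936, 0.1594, 0.1511]
orientation: [0.964, -0.083, 0.251, 0.024]
contact_force: [0.1, -0.3, -0.2]
width: 0.065
finger_force: 0.0
```

jog_arm(
  translation=[
    [-2,0,2],
    [-3,0,2],
    [-3,0,1],
    [0,0,0],
    [0,0,0],
  ],
  twist=[
    [0,4,0],
    [0,5,0],
    [0,5,0],
    [0,0,0],
    [0,0,0],
  ],
  gripper=[0.3,0.3,0.3,0.3,0.3],
)

```text
t: 32.85
position: [0.5142, 0.1579, 0.1978]
orientation: [0.988, -0.08, 0.13, 0.036]
contact_force: [-0.7, -0.7, -1.0]
width: 0.0651
finger_force: 0.0
```

```bash
python3 - <<'E'
from h import *
s=st()
w=cams.get_image("wrist"); G=grid(w)
y=np.radians(-9.7); ex=np.array([np.cos(y),np.sin(y),0]); z=np.array([0,0,1.]); d=.866*ex+.5*z; n=-.5*ex+.866*z
O=np.array([.6633,.145,0])-.018*ex+.052*z
P=(G.reshape(-1,3)-O); a=P@d; b=P@np.cross(z,ex); c=P@n
m=(c>.016)&(c<.04)&(abs(b)<.045)&(a>-.08)&(a<.13)
print(m.sum(),"d",np.percentile(a[m],[.5,99.5]),"ey",np.percentile(b[m],[1,99]))
for lo,hi in [(-.055,-.02),(-.02,.03),(.05,.085)]:
    k=m&(a>lo)&(a<hi); print(lo,hi,"n",np.round(np.percentile(c[k],[20,50,80]),4),"ey",np.round(np.percentile(b[k],[1,99]),4))
s2=cams.get_image("side"); t2=cams.get_image("top")
A=cv2.resize(w["pixels"],(400,300)); B=cv2.resize(s2["pixels"][150:300,150:350],(400,300),interpolation=cv2.INTER_CUBIC)
C=cv2.resize(t2["pixels"][135:345,130:515],(550,300),interpolation=cv2.INTER_CUBIC)
cv2.imwrite("pics/fin.png",np.vstack([np.hstack([A,B]),cv2.copyMakeBorder(C,0,0,0,250,cv2.BORDER_CONSTANT)]))
E
```

```text
t 32.85 tcp [0.5142 0.1579 0.1978] close -99.6 z [ 0.252 -0.091 -0.963] w 0.0651 ff 0.0 F [-0.7 -0.7 -1. ] q [-0.51  0.39  0.07  1.96  0.28  0.62 -2.39]
13518 d [-0.05517099  0.06968441] ey [-0.028987    0.02751001]
-0.055 -0.02 n [0.0206 0.0218 0.0231] ey [-0.0256  0.0249]
-0.02 0.03 n [0.0208 0.0217 0.0225] ey [-0.0257  0.0248]
0.05 0.085 n [0.0267 0.0276 0.0283] ey [-0.0308  0.0294]
```

View pics/fin.png

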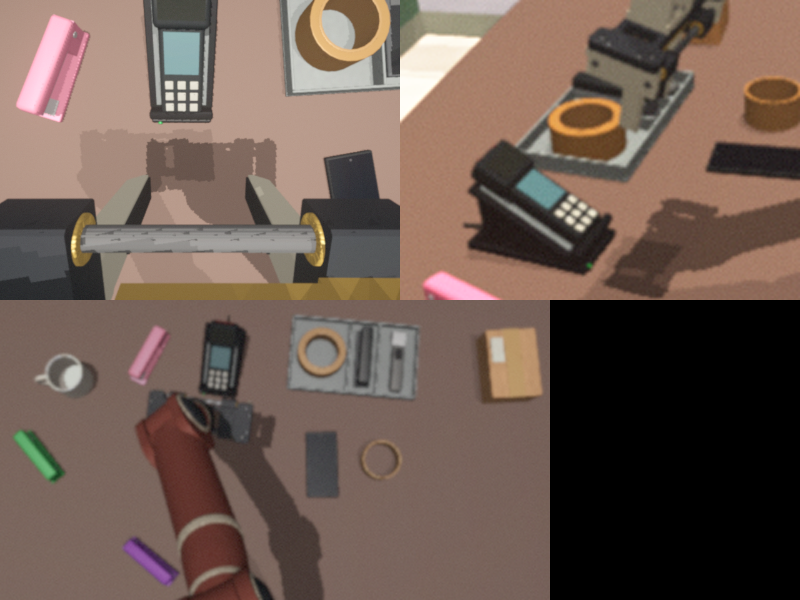

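Final view: the scanner lies flat on the cradle, screen up with keys towards the ledge. The tray is filled, and the core, phone, parcel, mug and look-alikes are undisturbed. One check remains: the gap between keypad end and ledge.

```bash
python3 - <<'E'
from h import *
y=np.radians(-9.7); ex=np.array([np.cos(y),np.sin(y),0]); z=np.array([0,0,1.]); d=.866*ex+.5*z; n=-.5*ex+.866*z
O=np.array([.6633,.145,0])-.018*ex+.052*z
st(); w=cams.get_image("wrist"); G1=grid(w); G0=grid(dict(np.load("w8.npz")))
for nm,G in (("before",G0),("now",G1)):
    P=G.reshape(-1,3)-O; a=P@d; b=P@np.cross(z,ex); c=P@n
    print(nm)
    for lo in np.arange(-.078,-.040,.002):
        k=(abs(b)<.02)&(a>=lo)&(a<lo+.002)&(c>-.03); print(round(lo*1e3),k.sum(),np.round(1e3*np.percentile(c[k],[10,50,90]),1) if k.sum() else "",end=" | ")
    print()
cv2.imwrite("pics/led.png",cv2.resize(w["pixels"][100:220,210:370],(800,600),interpolation=cv2.INTER_CUBIC))
E
```

```text
t 33.0 tcp [0.5134 0.158  0.1967] close -99.6 z [ 0.249 -0.093 -0.964] w 0.0644 ff 0.0 F [-0.1  0.5  0.1] q [-0.51  0.39  0.07  1.96  0.28  0.62 -2.39]
before
-78 0  | -76 0  | -74 0  | -72 0  | -70 26 [12.  12.4 12.8] | -68 76 [12.4 13.  13.5] | -66 105 [12.4 13.1 13.9] | -64 89 [12.4 13.1 13.8] | -62 111 [12.2 13.2 13.9] | -60 268 [ 2.4 10.9 13.1] | -58 341 [-1.1  6.7 11.2] | -56 232 [-1.   3.   6.8] | -54 74 [-0.9 -0.2  0.4] | -52 102 [-0.6  0.2  0.8] | -50 105 [-0.7  0.1  1. ] | -48 95 [-0.4  0.2  1. ] | -46 114 [-0.4  0.3  0.9] | -44 100 [-0.6  0.3  1. ] | -42 106 [-0.3  0.3  1. ] | 
now
-78 94 [-4.6 -3.6 -2.7] | -76 2 [-2.5 -2.5 -2.5] | -74 0  | -72 0  | -70 46 [11.5 12.2 13. ] | -68 92 [12.2 13.1 13.8] | -66 104 [12.1 13.2 14.2] | -64 116 [12.5 13.1 14. ] | -62 118 [12.1 13.1 14.1] | -60 57 [11.7 12.7 13.9] | -58 5 [18.6 18.9 19.3] | -56 95 [19.7 20.3 21.2] | -54 74 [20.1 21.2 22.4] | -52 117 [21.1 22.9 23.7] | -50 126 [21.3 23.2 24.4] | -48 150 [ 21.3  23.1 196.4] | -46 175 [ 21.2  23.2 204.9] | -44 221 [ 20.9  22.9 209.4] | -42 199 [ 20.5  21.7 210.5] |
```

View pics/led.png

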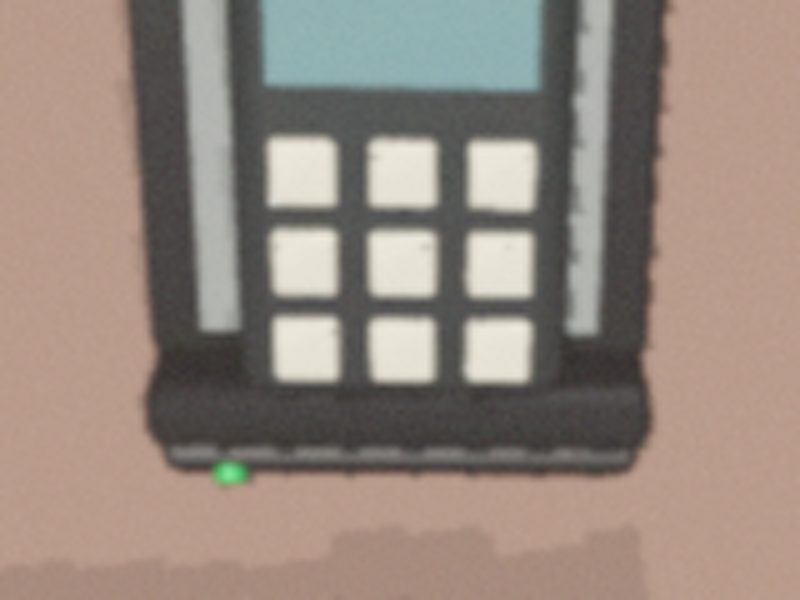

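The ledge runs up to about -58 mm on the slope and the keypad end starts there, so it is touching. Handing in.

```bash
python3 -c "
from h import *
print(robot.hand_in())"
```

```text
the job is handed in; nothing more can be done
None
```

The job is handed in at about 33 s: tape roll, stapler and cutter are in their tray bays, the scanner lies flat on its cradle against the ledge, and the other items were left where they were.

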